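Find the ballasted centrifuge adapter on the balance

ROBOT

A 6-joint arm with a two-finger parallel gripper is mounted at the origin on the work surface. World frame = base frame: x ahead of the robot, y to its left, z up, the work surface at z = 0. Lengths are in m, angles in rad, forces in N, time in s.
With the tool pointing down it reaches from about 0.325 to 0.9 m from the base axis. Payload 6.1 kg.
Tool frame: the origin (TCP) lies at the very end of the fingers, on their centre line; the grasp point (between the pads) lies 19 mm behind it; z points along the fingers, y is the line along which they close (so a half turn about z gives the same grasp; the last joint's range is limited). The gripper opens to 85 mm and grips with 20 to 120 N. Pads are 22 mm wide; open, the fingers measure 114 mm over their backs; the gripper's body (76 mm by 85 mm) begins 54 mm behind the grasp point. The pads swing forward as they close: fully open they stand 13 mm farther back than shut.
Start: joints at [-1.334, 0.22, 1.526, -0, 1.395, -0.126], TCP at [0.222, -0.584, 0.231] pointing down, gripper open.
Joint ranges: [-2.98, 2.98], [-0.91, 2.08], [0.09, 2.57], [-1.24, 4.39], [0.2, 2.65], [-2.68, 2.68]. Speed limits (rad/s): [2.57, 2.57, 3.01, 3.14, 3.14, 3.14].

INTERFACE

Orientations are given as a unit quaternion [x, y, z, w].
In Python, from cell import arm, snapshot, workorder gives the robot as it stands.
- The arm moves only by the shell command python3 -m jog 'ROWS' [FORCE]. ROWS is JSON, a list of rows, each a list of 3 entries, a list of its own where there are three numbers: the closure in counts, from 0 (fully open) to 255 (shut), then the shift along the tool's x, y, z in units of 60 mm (1.0 is 60 mm), then the turn about the tool's z in units of 10 degrees (1.0 is 10 degrees). A call has exactly 5 rows; each row shifts and turns the commanded pose from where the row before left it, along the tool's axes as they then stand; what a row does not reach is not made up. A row lasts 1/8 s, in which the tool goes at most 62.5 mm and 10.7 degrees, less where a joint would pass 70% of its speed; a pose out of reach is approached as far as the arm can. A call is refused whole if a number of a shift passes 1 or a number of a turn 1, either way. A call with a gripper value outside its range is refused whole. The fingers move at their own pace and stop on an object; FORCE is the grip in N (left out, the last holds). Time passes only in rows, so rows that do not move let the fingers close, or fill a call up. It gives the time, the measured TCP pose, the force, the opening and the grip force at its end, in the units of the state.
- arm.read_state(): the state, without advancing time (a new reading comes with each control period).
- snapshot(name): name is "side" or "top"; returns a dict with "pixels" (480x640x3 uint8, red, green, blue), "camera_matrix" (3x3 intrinsics, pixels), "R" (3x3) and "t" (3): a world point X has camera coordinates R X + t. Camera axes: x right, y down, z forward; pixel columns grow to the right and rows downward; lengths in m; the calibration is good to about 2 mm. A picture is of the moment at which its call begins. There is no depth.
- workorder.finish_job(): hands the job in; it is judged then, once.
The state is a dict: "time": time; "joint_positions": joint angles; "joint_velocities": joint speeds; "tau": joint torques, N m; "ee_pos": TCP position; "tool_rot": TCP orientation; "ft_force": force on the tool from outside, world axes, zero at the start; "wrist_torque": the same for the moment, N m; "opening": opening from 0.0 (shut) to 1.0 (fully open); "gripper_force": force on a finger pad.
Only numpy, scipy, OpenCV 4.12 (cv2) and the standard library are available. Lean on these libraries where they do the work, as an engineer would, in place of code of your own. Each camera call takes 0.05 s, during which the arm holds its last target. There are 200 camera calls.

TASK

Two tube adapters that look the same lean in the sloping stand. Stand them upright on opposite pans of the balance, and let go so that the balance shows which is heavier; then put the heavier one upright in the open rotor bucket, flat on its floor, and leave the lighter one standing on its pan. Set each down gently, without dropping or toppling it, and leave alone the microplate, the bottle and the tip box.

Things in the scene. Friction and masses are not known exactly. Their poses are not given: they have to be found in the camera images.
- adapter_p_mid (a point): one of two outwardly identical grey plastic tube adapters, a block 56 (x) by 40 (y) by 105 mm (z) with two dark wells on its top face; either may be the heavier, in either bay (0.2 to 0.45 kg, at least 60 g apart). Point: the block's centre; z along its length towards the wells. It starts leaning 32 degrees, top towards the robot; its 40 mm width is free to pinch from 22 mm above its foot
- adapter_q_mid (a point): one of two outwardly identical grey plastic tube adapters, a block 56 (x) by 40 (y) by 105 mm (z) with two dark wells on its top face; either may be the heavier, in either bay (0.2 to 0.45 kg, at least 60 g apart). Point: the block's centre; z along its length towards the wells. It starts leaning 32 degrees, top towards the robot; its 40 mm width is free to pinch from 22 mm above its foot
- pan_left_top (a point): centre of the top face of the balance pan at the +y (left) end of the beam: flat rimless steel disc, 110 mm in diameter, 200 mm from the other (centres). Top face 105 mm above the bench when empty and level; stays horizontal, sinks up to 16 mm when loaded while the other rises as much; the point moves with it. z up
- pan_right_top (a point): centre of the top face of the balance pan at the -y (right) end of the beam: flat rimless steel disc, 110 mm in diameter, 200 mm from the other (centres). Top face 105 mm above the bench when empty and level; stays horizontal, sinks up to 16 mm when loaded while the other rises as much; the point moves with it. z up
- beam (a joint): tilt of the balance beam in rad, 0 when level or empty, -0.16 to 0.16 at the stops. Positive: the right pan is down (it carries more); negative: the left pan is down. A spring of 0.55 N m/rad centres it (60 g of difference tips it by 0.1 rad); it settles about 1 s after letting go; one adapter alone takes its pan to the lower stop
- balance: grey equal-arm balance, fixed to the bench, base 110 by 250 by 46 mm; a short pointer between the pans reaches 125 mm above the bench. Origin under its centre, y along the beam towards the left pan, z up
- stand: white sloping stand fixed to the bench, 130 by 225 mm, two bays 105 mm apart along its y, leaning 32 degrees from vertical towards its -x; each has a floor, a back on the -x side 62 mm long and side cheeks 22 mm high, 6 mm clear of the adapter. Origin under its centre, z up. An adapter is drawn out along its own length
- bucket_floor (a point): centre of the inner floor of the open aluminium rotor bucket, fixed to the bench: inside 104 mm (its x) by 88 mm (its y), walls 4 mm thick and 36 mm high measured from the bench, floor 4 mm above the bench; z up. The bucket and the stand may be on either side of the balance
- microplate: bystander, loose clear 85 by 127 by 14 mm well plate lying on the bench, origin under its centre
- flask: bystander, loose white bottle, 62 mm in diameter, 130 mm tall, origin under its centre
- tip_box: bystander, loose blue box with clear lid, 82 by 118 by 67 mm, origin under its centre
There are look-alikes about, which are no part of the job. What is shaped like the part that bears adapter_q_mid but pink is not meant. Leave any yellow look-alike of the part that bears adapter_p_mid alone.

How it is judged:
By the outcome, as a careful person would: the job done as asked, in the order asked, and still so for the second after the job is handed in, with the robot touching nothing.
It also fails if it takes over 72 s, if anything falls off the work surface, if the arm or the gripper's body presses on something with over 40 N, if the wrist force passes 120 N, or if a joint passes its speed limit or range.

## Working session

There is one attempt and no reset: what is moved stays moved. The work goes in short steps, Python scripts to look and compute and a shell command to move; the robot and the scene stay as the last step left them, time stands still between calls to the robot, and variables do not carry over. Pictures are saved under pics/ and viewed, at most 13 in all, crops included, and the job is handed in when it is done.

```bash
mkdir -p pics; python3 - <<'E'
from cell import arm, snapshot
import cv2,pickle
d={}
for n in("side","top"):
    s=snapshot(n);d[n]=s;cv2.imwrite(f"pics/{n}0.png",s["pixels"][:,:,::-1]);print(n,s["camera_matrix"],s["R"],s["t"])
pickle.dump(d,open("s0.pkl","wb"))
print(arm.read_state())
E
```

```text
side [[562.67436438   0.         320.25363082]
 [  0.         562.67436438 241.1902633 ]
 [  0.           0.           1.        ]] [[-0.98917731 -0.14666149  0.0043192 ]
 [-0.08465771  0.54644683 -0.83320402]
 [ 0.11983873 -0.82455217 -0.55294883]] [0.53668956 0.132732   1.28632274]
top [[454.99051814   0.         316.77682752]
 [  0.         454.99051814 240.14959288]
 [  0.           0.           1.        ]] [[-1.78934611e-02 -9.99839843e-01  3.35444583e-04]
 [-9.97874904e-01  1.78372703e-02 -6.26698273e-02]
 [ 6.26538068e-02 -1.45611185e-03 -9.98034258e-01]] [0.00322992 0.57154084 1.10969119]
{'time': 0.1, 'joint_positions': array([-1.33410481e+00,  2.21160876e-01,  1.52753955e+00, -1.57561052e-05,
        1.39471031e+00, -1.26113464e-01]), 'joint_velocities': array([-0.00101651, -0.0017993 , -0.00189134,  0.00169347, -0.00081411,
        0.00072976]), 'tau': array([ 1.23951158e-03, -4.98239136e+01, -3.90546727e+01, -3.79766188e-04,
        5.62385932e-03,  1.73487933e-05]), 'ee_pos': array([ 0.22166042, -0.58376417,  0.23027753]), 'tool_rot': array([ 9.83590981e-01,  1.80410518e-01, -5.79774980e-05, -9.07223089e-04]), 'ft_force': array([-0.72312631,  0.39709882, -1.09429215]), 'wrist_torque': array([-0.02478615,  0.04015234,  0.06327392]), 'gripper_force': 0.0, 'opening': 1.0059484703391186}
```

View pics/side0.png

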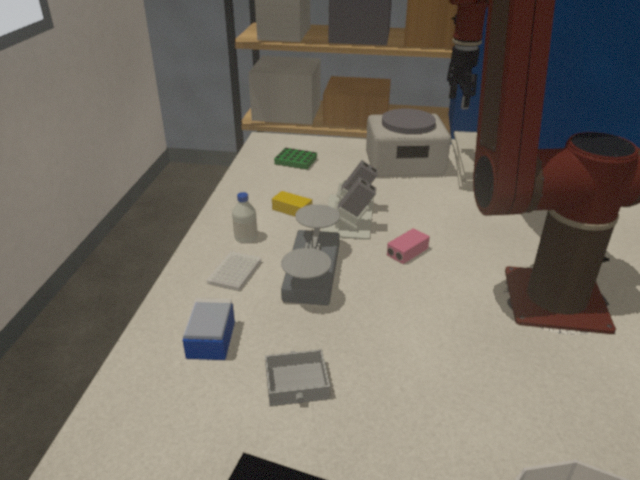

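View pics/top0.png

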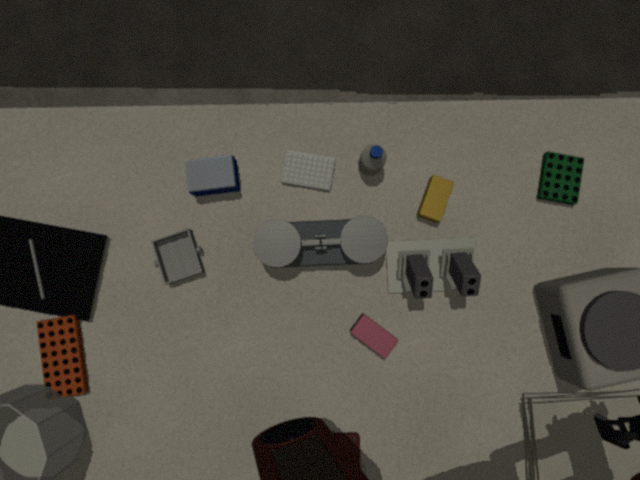

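The side view shows the stand with both adapters near (355,190), the balance pans at (318,217) and (306,263), and the bucket at (297,377). In the top view the adapters are near (418,275) and (463,274), the pans at (278,243) and (364,240), and the bucket at (179,257). The tool can only yaw, so I'll have to pivot the leaning blocks upright against a surface.

```bash
python3 - <<'E'
import cv2,pickle,numpy as np
d=pickle.load(open("s0.pkl","rb"))
a=d["top"]["pixels"][225:305,380:485,::-1];b=d["side"]["pixels"][155:245,325:385,::-1]
A=cv2.resize(a,None,fx=5,fy=5,interpolation=2);B=cv2.resize(b,None,fx=4.45,fy=4.45,interpolation=2)[:400]
cv2.imwrite("pics/crop.png",np.hstack([A,np.pad(B,((0,400-len(B)),(0,0),(0,0)))])); print(A.shape,B.shape)
E
cat > h.py <<'E'
import numpy as np
def ray(s,uv):
    K,R,t=s["camera_matrix"],np.array(s["R"]),np.array(s["t"])
    return -R.T@t, R.T@np.linalg.solve(K,[uv[0],uv[1],1.])
def plane(s,uv,z):
    c,d=ray(s,uv); return c+d*(z-c[2])/d[2]
def tri(s1,p1,s2,p2):
    A=np.zeros((3,3));b=np.zeros(3);L=[]
    for s,p in((s1,p1),(s2,p2)):
        c,d=ray(s,p);d/=np.linalg.norm(d);M=np.eye(3)-np.outer(d,d);A+=M;b+=M@c;L.append((c,M))
    X=np.linalg.solve(A,b);return X,[np.linalg.norm(M@(X-c)) for c,M in L]
E
```

```text
(400, 525, 3) (400, 267, 3)
```

View pics/crop.png

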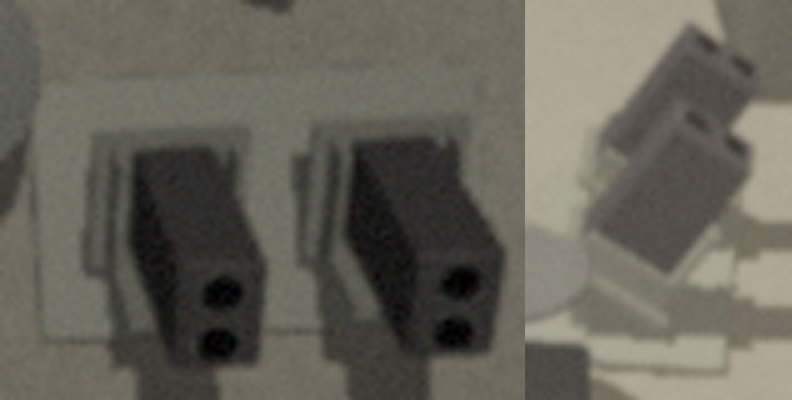

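The crop shows both adapters, each with two wells. In the top view the well midpoints are about (423.9,288.6) and (471.4,286.2). In the side view they are about (368.3,185.1) and (369.6,167.1).

```bash
python3 - <<'E'
import cv2,pickle,numpy as np
from h import *
d=pickle.load(open("s0.pkl","rb"));T,S=d["top"],d["side"]
t=lambda x,y:(380+x/5-.4,225+y/5-.4)
s=lambda x,y:(325+(x-525)/4.45-.4,155+y/4.45-.4)
for n,a,b,c,e in(("L",(222,292),(217,344),(700,122),(735,146)),("R",(460,281),(454,331),(705,43),(742,65))):
    W=[tri(T,t(*a),S,s(*c)),tri(T,t(*b),S,s(*e))]
    print(n,[(w[0].round(4),np.round(w[1],4)) for w in W]); m=(W[0][0]+W[1][0])/2
    dv=W[0][0]-W[1][0]; print(" mid",m.round(4),"yaw",np.degrees(np.arctan2(dv[1],dv[0])),"lean",np.degrees(np.arctan2(dv[2],np.hypot(*dv[:2]))))
C=[plane(T,t(*p),.004) for p in((38,85),(45,342),(480,68),(500,325))];print("stand",np.round(C,4))
g=cv2.cvtColor(T["pixels"],cv2.COLOR_RGB2GRAY)
h=cv2.HoughCircles(g[200:290,230:400],cv2.HOUGH_GRADIENT,1,50,param1=80,param2=12,minRadius=20,maxRadius=28)
for x,y,r in h[0][:3]: print("pan",(x+230,y+200,r),plane(T,(x+230,y+200),.105).round(4))
roi=T["pixels"][215:300,140:220].astype(int)
hsv=cv2.cvtColor(T["pixels"],cv2.COLOR_RGB2HSV)[215:300,140:220]
m=((hsv[...,1]<28)).astype(np.uint8); m=cv2.morphologyEx(m,cv2.MORPH_CLOSE,np.ones((3,3)))
cs,_=cv2.findContours(m,0,2);c=max(cs,key=cv2.contourArea);r=cv2.minAreaRect(c);print("bucket",r,cv2.contourArea(c),plane(T,(r[0][0]+140,r[0][1]+215),.03),plane(T,(178.5,257.3),.036))
E
```

```text
L [(array([ 0.4647, -0.241 ,  0.1388]), array([0.0006, 0.0006])), (array([ 0.4423, -0.2412,  0.1248]), array([0.0005, 0.0005]))]
 mid [ 0.4535 -0.2411  0.1318] yaw 0.518823860429506 lean 32.15264745359219
R [(array([ 0.4689, -0.3455,  0.1395]), array([0.0007, 0.0007])), (array([ 0.4459, -0.3467,  0.1256]), array([0.0002, 0.0002]))]
 mid [ 0.4574 -0.3461  0.1325] yaw 3.047428033189335 lean 31.03785333310984
stand [[ 0.5656 -0.1836  0.004 ]
 [ 0.4373 -0.1835  0.004 ]
 [ 0.5702 -0.4057  0.004 ]
 [ 0.4417 -0.4105  0.004 ]]
pan (np.float32(364.5), np.float32(238.5), np.float32(23.9)) [ 0.5679 -0.1161  0.105 ]
pan (np.float32(277.5), np.float32(243.5), np.float32(23.0)) [0.56  0.083 0.105]
bucket ((37.67308044433594, 40.865386962890625), (50.20573425292969, 49.22515106201172), 78.69007110595703) 1920.5 [0.53831745 0.33393478 0.03      ] [0.53458992 0.33009092 0.036     ]
```

```bash
cat >> h.py <<'E'
def go(target,yaw=2.1):
    """delta (units of 60mm, tool axes after turn) from current TCP to target; turn in units of 10deg"""
    from cell import arm
    from scipy.spatial.transform import Rotation as Ro
    st=arm.read_state();M=Ro.from_quat(st["tool_rot"]).as_matrix();y0=np.degrees(np.arctan2(M[1,0],M[0,0]))
    c,s=np.cos(np.radians(yaw)),np.sin(np.radians(yaw));d=np.array(target)-st["ee_pos"]
    print("tcp",st["ee_pos"].round(4),"yaw",round(y0,2),"tilt",M[2].round(3),"turn",round((y0-yaw)/10,3),"units",(np.array([c*d[0]+s*d[1],s*d[0]-c*d[1],-d[2]])/.06).round(3),"F",st["ft_force"].round(2),"open",round(st["opening"],3),"gf",round(float(st["gripper_force"]),1),"t",round(st["time"],2))
E
python3 - <<'E'
import pickle
from h import *
d=pickle.load(open("s0.pkl","rb"));T,S=d["top"],d["side"]
print("frame corner",tri(T,(523,393),S,(455,137)))
print("lid",tri(T,(628,328),S,(409,121)))
print("pink",plane(T,(374,336),.03),"yellow",plane(T,(436,199),.03))
go([.4733,-.3455,.20])
E
```

```text
frame corner (array([ 0.23621988, -0.42018596,  0.20272064]), [np.float64(0.005332298507743365), np.float64(0.005332298507743343)])
lid (array([ 0.35729717, -0.68324448,  0.13992062]), [np.float64(0.0022006701962461127), np.float64(0.002200670196246229)])
pink [ 0.33591264 -0.14126392  0.03      ] yellow [ 0.66715179 -0.3027463   0.03      ]
tcp [ 0.2217 -0.5838  0.2303] yaw 20.79 tilt [ 0.    -0.002 -1.   ] turn 1.869 units [ 4.337 -3.815  0.505] F [-0.72  0.4  -1.09] open 1.006 gf 0.0 t 0.1
```

```bash
python3 -m jog '[[0,[0,0,-0.6],0],[0,[0,0,0],0.935],[0,[0,0,0],0.935],[0,[0.8,0,0],0],[0,[0.8,0,0],0]]' 40; python3 -m jog '[[0,[0.8,0,0],0],[0,[0.8,0,0],0],[0,[0.6,-0.6,0],0],[0,[0.6,-0.6,0],0],[0,[0,-0.8,0],0]]'; python3 -m jog '[[0,[0,-0.8,0],0],[0,[0,-0.8,0],0],[0,[0,0,0],0],[0,[0,0,0],0],[0,[0,0,0],0]]'; python3 -c "
from h import *
go([.4733,-.3455,.20])"
```

```text
time: 0.72
ee_pos: [0.3182, -0.5808, 0.2669]
tool_rot: [1.0, 0.017, -0.0, -0.0]
ft_force: [0.0, -0.1, -0.4]
opening: 0.996
gripper_force: 0.0
time: 1.35
ee_pos: [0.4831, -0.4529, 0.2656]
tool_rot: [1.0, 0.019, -0.0, -0.001]
ft_force: [-0.5, 0.7, 0.7]
opening: 0.998
gripper_force: 0.0
time: 1.98
ee_pos: [0.4776, -0.3599, 0.2671]
tool_rot: [1.0, 0.018, -0.0, 0.0]
ft_force: [-0.1, -0.6, 0.2]
opening: 0.999
gripper_force: 0.0
tcp [ 0.4776 -0.3599  0.2671] yaw 2.02 tilt [-0.  0. -1.] turn -0.008 units [-0.063 -0.243  1.119] F [-0.07 -0.57  0.24] open 0.999 gf 0.0 t 1.98
```

```bash
python3 -m jog '[[0,[-0.06,-0.24,0.3],0],[0,[0,0,0.8],0],[0,[0,0,0.8],0],[0,[0,0,0.6],0],[0,[0,0,0],0]]' 40; python3 - <<'E'
from h import *
go([.4733,-.3455,.088])
from cell import snapshot
import cv2
a=snapshot("top")["pixels"][210:310,380:485,::-1];b=snapshot("side")["pixels"][130:245,310:420,::-1]
cv2.imwrite("pics/g1.png",np.hstack([cv2.resize(a,(400,400)),cv2.resize(b,(400,400))]))
E
```

```text
time: 2.6
ee_pos: [0.4713, -0.3436, 0.1135]
tool_rot: [1.0, 0.018, -0.003, -0.003]
ft_force: [0.1, 0.5, -0.5]
opening: 1.0
gripper_force: 0.0
tcp [ 0.4713 -0.3436  0.1135] yaw 2.01 tilt [-0.005 -0.005 -1.   ] turn -0.009 units [0.032 0.033 0.425] F [ 0.06  0.46 -0.47] open 1.0 gf 0.0 t 2.6
```

View pics/g1.png

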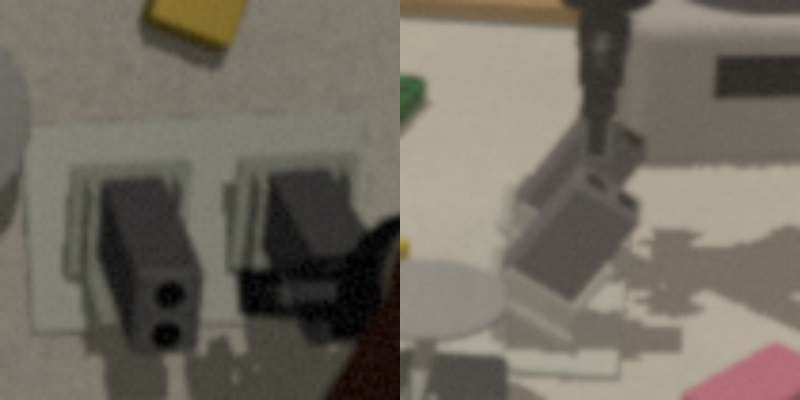

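The fingers straddle the far adapter, above mid-block. I'll go down a little more and close.

```bash
python3 -m jog '[[0,[0.03,0.03,0.2],0],[0,[0,0,0.2],0],[0,[0,0,0],0],[255,[0,0,0],0],[255,[0,0,0],0]]' 40;python3 -m jog '[[255,[0,0,0],0],[255,[0,0,0],0],[255,[0,0,0],0],[255,[0,0,0],0],[255,[0,0,0],0]]' 40; python3 -c "
from h import *
go([.4733,-.3455,.088])"
```

```text
time: 3.32
ee_pos: [0.4758, -0.3465, 0.0938]
tool_rot: [1.0, 0.018, 0.0, 0.0]
ft_force: [-1.0, -0.2, -0.1]
opening: 0.606
gripper_force: 0.0
time: 3.95
ee_pos: [0.4757, -0.3464, 0.0939]
tool_rot: [1.0, 0.018, 0.0, 0.0]
ft_force: [-1.7, 2.4, 5.5]
opening: 0.465
gripper_force: 41.2
tcp [ 0.4757 -0.3464  0.0939] yaw 2.09 tilt [ 0.  0. -1.] turn -0.001 units [-0.04  -0.017  0.098] F [-1.66  2.36  5.52] open 0.465 gf 41.2 t 3.95
```

```bash
python3 -m jog '[[255,[-0.15,0,-0.24],0],[255,[-0.15,0,-0.24],0],[255,[-0.15,0,-0.24],0],[255,[-0.15,0,-0.24],0],[255,[-0.15,0,-0.24],0]]' 40;python3 -m jog '[[255,[-0.15,0,-0.24],0],[255,[0,0,0],0],[255,[0,0,0],0],[255,[0,0,0],0],[255,[0,0,0],0]]' 40; python3 - <<'E'
from h import *
from cell import snapshot
F=[]
for i in range(8):
    s=snapshot("side")
    from cell import arm; F.append(arm.read_state()["ft_force"])
print("meanF",np.mean(F,0),np.std(F,0))
go([.334,-.346,.2])
import cv2
a=snapshot("top")["pixels"][210:330,365:485,::-1];b=s["pixels"][110:240,310:440,::-1]
cv2.imwrite("pics/g2.png",np.hstack([cv2.resize(a,(400,400)),cv2.resize(b,(400,400))]))
E
```

```text
time: 4.58
ee_pos: [0.4289, -0.3477, 0.1657]
tool_rot: [1.0, 0.018, -0.001, -0.0]
ft_force: [-0.3, -0.7, -4.4]
opening: 0.465
gripper_force: 41.2
time: 5.2
ee_pos: [0.4215, -0.3479, 0.179]
tool_rot: [1.0, 0.018, -0.0, -0.0]
ft_force: [-0.6, -0.2, -3.5]
opening: 0.47
gripper_force: 41.4
meanF [-0.10790601 -0.12601873 -4.00514195] [0.35803995 0.35013861 0.45828241]
tcp [ 0.4216 -0.3483  0.1797] yaw 2.09 tilt [-0. -0. -1.] turn -0.001 units [-1.457 -0.091 -0.339] F [-0.81 -0.08 -3.83] open 0.465 gf 41.4 t 5.6
```

View pics/g2.png

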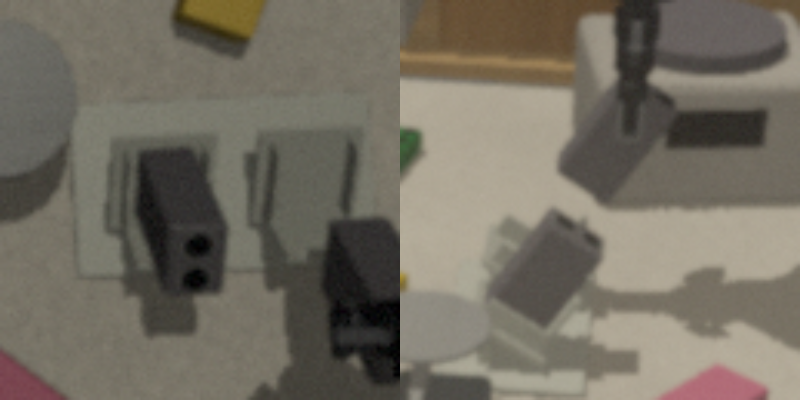

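The adapter is out, still leaning about 32° in the grip, and weighs about 4.0 N. Next I'll carry it to clear bench on the robot side of the stand and pivot it upright there.

```bash
python3 -m jog '[[255,[-0.5,0,0],0],[255,[-0.5,0,0],0],[255,[-0.43,0,0.4],0],[255,[0,0,0.5],0],[255,[0,0,0.5],0]]' 40;python3 -m jog '[[255,[0,0,0.12],0],[255,[0,0,0.06],0],[255,[0,0,0.06],0],[255,[0,0,0.06],0],[255,[0,0,0],0]]' 25; python3 -c "
from h import *
go([.336,-.348,.065])"
```

```text
time: 6.28
ee_pos: [0.3356, -0.3518, 0.0954]
tool_rot: [1.0, 0.018, 0.0, 0.001]
ft_force: [0.1, 0.4, -3.3]
opening: 0.463
gripper_force: 41.3
time: 6.9
ee_pos: [0.3359, -0.3515, 0.0779]
tool_rot: [1.0, 0.018, 0.0, 0.0]
ft_force: [-0.2, -0.5, -3.0]
opening: 0.465
gripper_force: 41.1
tcp [ 0.3359 -0.3515  0.0779] yaw 2.09 tilt [ 0.  0. -1.] turn -0.001 units [ 0.004 -0.058  0.215] F [-0.16 -0.51 -3.03] open 0.465 gf 41.1 t 6.9
```

```bash
python3 -m jog '[[254,[0,0,0.1],0],[254,[0,0,0.06],0],[254,[0,0,0.05],0],[254,[0,0,0.03],0],[254,[0,0,0],0]]' 20; python3 -c "
from h import *
go([.336,-.348,.065])"
```

```text
time: 7.52
ee_pos: [0.336, -0.3515, 0.066]
tool_rot: [1.0, 0.018, -0.0, -0.0]
ft_force: [-7.2, 8.5, 22.5]
opening: 0.467
gripper_force: 44.4
tcp [ 0.336  -0.3515  0.066 ] yaw 2.11 tilt [-0.001 -0.001 -1.   ] turn 0.001 units [ 0.003 -0.059  0.016] F [-7.15  8.47 22.48] open 0.467 gf 44.4 t 7.53
```

```bash
python3 -m jog '[[253,[0.06,0,-0.01],0],[253,[0.06,0,0],0],[253,[0.06,0,0],0],[253,[0.06,0,0],0],[253,[0,0,0],0]]' 20; python3 - <<'E'
from h import *
from cell import snapshot
go([.383,-.35,.06])
import cv2
b=snapshot("side")["pixels"][150:280,360:490,::-1];a=snapshot("top")["pixels"][210:340,365:495,::-1]
cv2.imwrite("pics/g3.png",np.hstack([cv2.resize(a,(400,400)),cv2.resize(b,(400,400))]))
E
```

```text
time: 8.15
ee_pos: [0.3508, -0.3516, 0.0662]
tool_rot: [1.0, 0.018, 0.0, 0.0]
ft_force: [-3.8, 4.4, 15.1]
opening: 0.466
gripper_force: 43.4
tcp [ 0.3508 -0.3516  0.0662] yaw 2.11 tilt [ 0.     0.001 -1.   ] turn 0.001 units [ 0.538 -0.007  0.103] F [-3.75  4.44 15.06] open 0.466 gf 43.4 t 8.15
```

View pics/g3.png

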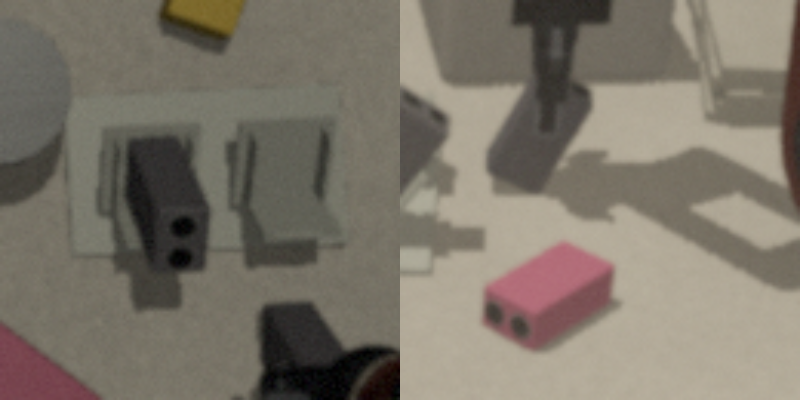

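The block is pivoting as planned: its foot now slopes about 27° in the side view, down from about 41°. I'll carry on along the arc.

```bash
python3 -m jog '[[253,[0.08,0,0.01],0],[253,[0.07,0,0.01],0],[253,[0.07,0,0.01],0],[253,[0.07,0,0.015],0],[253,[0.07,0,0.02],0]]' 20; python3 -m jog '[[253,[0.07,0,0.02],0],[253,[0.06,0,0.03],0],[253,[0.05,0,0.03],0],[253,[0,0,0.02],0],[253,[0,0,0],0]]' 20;python3 - <<'E'
from h import *
from cell import snapshot
go([.383,-.35,.06])
import cv2
b=snapshot("side")["pixels"][150:280,340:470,::-1];a=snapshot("top")["pixels"][210:340,365:495,::-1]
cv2.imwrite("pics/g4.png",np.hstack([cv2.resize(a,(400,400)),cv2.resize(b,(400,400))]))
E
```

```text
time: 8.88
ee_pos: [0.3728, -0.3508, 0.0622]
tool_rot: [1.0, 0.018, 0.001, 0.001]
ft_force: [-2.0, 4.6, 12.6]
opening: 0.465
gripper_force: 43.1
time: 9.5
ee_pos: [0.3854, -0.3505, 0.0574]
tool_rot: [1.0, 0.018, 0.002, 0.001]
ft_force: [1.9, 7.5, 17.7]
opening: 0.467
gripper_force: 43.9
tcp [ 0.3854 -0.3505  0.0574] yaw 2.06 tilt [ 0.005  0.002 -1.   ] turn -0.004 units [-0.039 -0.01  -0.044] F [ 1.92  7.49 17.72] open 0.467 gf 43.9 t 9.5
```

View pics/g4.png

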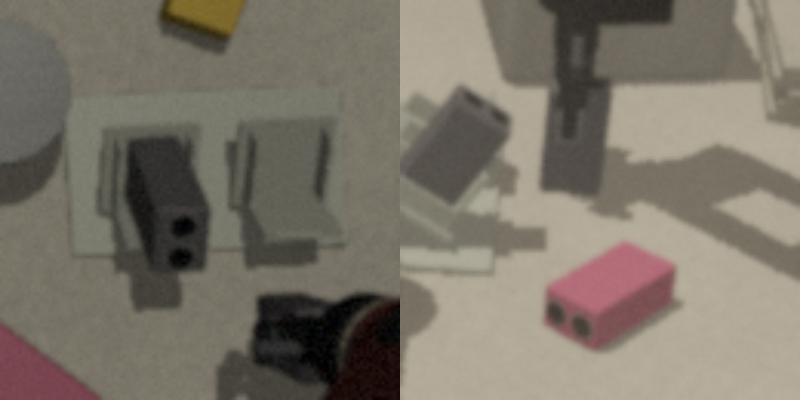

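It's upright on the bench. I'll release and regrip so that the foot sits flat and the grip is fresh.

```bash
python3 -m jog '[[90,[0,0,-0.04],0],[90,[0,0,0],0],[90,[0,0,0],0],[255,[0,0,0],0],[255,[0,0,0],0]]' 40; python3 -m jog '[[255,[0,0,0],0],[255,[0,0,0],0],[255,[0,0,0],0],[255,[0,0,-0.1],0],[255,[0,0,-0.4],0]]' 40; python3 -c "
from h import *
go([.568,-.116,.2])"
```

```text
time: 10.22
ee_pos: [0.3823, -0.3497, 0.0562]
tool_rot: [1.0, 0.018, -0.0, -0.0]
ft_force: [-0.4, 0.1, 0.4]
opening: 0.46
gripper_force: 40.7
time: 10.85
ee_pos: [0.3813, -0.3479, 0.0849]
tool_rot: [1.0, 0.018, -0.001, -0.002]
ft_force: [-0.8, -0.4, -3.9]
opening: 0.461
gripper_force: 41.2
tcp [ 0.3813 -0.3479  0.0849] yaw 2.08 tilt [-0.003 -0.004 -1.   ] turn -0.002 units [ 3.251 -3.749 -1.919] F [-0.78 -0.39 -3.85] open 0.461 gf 41.2 t 10.85
```

```bash
python3 -m jog '[[255,[0,0,-0.6],0],[255,[0,0,-0.8],0],[255,[0,0,-0.8],0],[255,[0,0,-0.4],0],[255,[0.2,-0.4,0],0]]'; python3 -m jog '[[255,[0.35,-0.75,0],0],[255,[0.4,-0.85,0],0],[255,[0.4,-0.85,0],0],[255,[0.4,-0.85,0],0],[255,[0.4,-0.85,0],0]]'; python3 -m jog '[[255,[0.4,-0.85,0],0],[255,[0.4,-0.8,0],0],[255,[0.28,-0.57,0],0],[255,[0.1,-0.3,0],0],[255,[0,0,0],0]]';python3 -m jog '[[255,[0,0,0],0],[255,[0,0,0],0],[255,[0,0,0],0],[255,[0,0,0],0],[255,[0,0,0],0]]';python3 - <<'E'
from h import *
from cell import snapshot,arm
F=[]
for i in range(12):
    s=snapshot("top"); F.append(arm.read_state()["ft_force"])
print("meanF",np.mean(F,0),np.std(F,0))
go([.565,.083,.17])
E
```

```text
time: 11.48
ee_pos: [0.3943, -0.327, 0.2456]
tool_rot: [1.0, 0.017, 0.002, 0.002]
ft_force: [0.1, -0.1, -4.6]
opening: 0.464
gripper_force: 41.5
time: 12.1
ee_pos: [0.5017, -0.0702, 0.2424]
tool_rot: [1.0, 0.018, -0.0, -0.0]
ft_force: [0.5, -0.9, -4.2]
opening: 0.463
gripper_force: 41.5
time: 12.72
ee_pos: [0.5664, 0.0823, 0.242]
tool_rot: [1.0, 0.019, -0.001, 0.0]
ft_force: [-0.1, 0.1, -3.3]
opening: 0.463
gripper_force: 41.7
time: 13.35
ee_pos: [0.5668, 0.0813, 0.2425]
tool_rot: [1.0, 0.018, 0.0, -0.0]
ft_force: [-0.4, 0.2, -4.0]
opening: 0.462
gripper_force: 41.7
meanF [ 0.02283906 -0.04258483 -3.79223379] [0.42479921 0.5496972  0.40644213]
tcp [0.5668 0.0815 0.2424] yaw 2.09 tilt [-0.  0. -1.] turn -0.001 units [-0.028 -0.026  1.206] F [-0.01 -0.2  -4.37] open 0.463 gf 41.7 t 13.95
```

```bash
python3 -m jog '[[255,[-0.02,-0.02,0.4],0],[255,[0,0,0.5],0],[255,[0,0,0.3],0],[255,[0,0,0.1],0],[255,[0,0,0.05],0]]'; python3 -m jog '[[255,[0,0,0.05],0],[255,[0,0,0.04],0],[255,[0,0,0.04],0],[255,[0,0,0.03],0],[255,[0,0,0],0]]';python3 -c "
from h import *
go([.565,.083,.145])"
```

```text
time: 14.58
ee_pos: [0.566, 0.0826, 0.1618]
tool_rot: [1.0, 0.018, 0.0, 0.0]
ft_force: [1.0, 0.1, -3.2]
opening: 0.463
gripper_force: 41.6
time: 15.2
ee_pos: [0.5655, 0.0826, 0.1517]
tool_rot: [1.0, 0.018, -0.0, -0.0]
ft_force: [0.5, 0.2, -3.5]
opening: 0.462
gripper_force: 41.8
tcp [0.5655 0.0826 0.1517] yaw 2.09 tilt [-0. -0. -1.] turn -0.001 units [-0.007 -0.006  0.112] F [ 0.51  0.18 -3.53] open 0.462 gf 41.8 t 15.2
```

```bash
python3 -m jog '[[255,[0,0,0.03],0],[255,[0,0,0.03],0],[255,[0,0,0.02],0],[255,[0,0,0.01],0],[255,[0,0,0],0]]';python3 -c "
from h import *
go([.565,.083,.145])"
```

```text
time: 15.82
ee_pos: [0.5656, 0.0826, 0.1464]
tool_rot: [1.0, 0.018, -0.0, -0.0]
ft_force: [0.3, 0.5, -2.8]
opening: 0.461
gripper_force: 41.8
tcp [0.5656 0.0826 0.1464] yaw 2.09 tilt [-0. -0. -1.] turn -0.001 units [-0.009 -0.006  0.023] F [ 0.3   0.47 -2.76] open 0.461 gf 41.8 t 15.82
```

```bash
python3 -m jog '[[255,[0,0,0.01],0],[255,[0,0,0.01],0],[255,[0,0,0.01],0],[255,[0,0,0],0],[255,[0,0,0],0]]';python3 -c "
from h import *
go([.565,.083,.145])"
```

```text
time: 16.45
ee_pos: [0.5657, 0.0826, 0.1452]
tool_rot: [1.0, 0.018, 0.0, 0.0]
ft_force: [-2.2, -0.1, 3.5]
opening: 0.461
gripper_force: 42.5
tcp [0.5657 0.0826 0.1452] yaw 2.09 tilt [ 0.  0. -1.] turn -0.001 units [-0.012 -0.006  0.003] F [-2.24 -0.09  3.47] open 0.461 gf 42.5 t 16.45
```

```bash
python3 -m jog '[[150,[0,0,0],0],[100,[0,0,0],0],[0,[0,0,0],0],[0,[0,0,0],0],[0,[0,0,0],0]]'; python3 -m jog '[[0,[0,0,-0.1],0],[0,[0,0,-0.4],0],[0,[0,0,-0.6],0],[0,[0,0,-0.7],0],[0,[0,0,-0.4],0]]';python3 - <<'E'
from h import *
from cell import snapshot
import cv2
S=snapshot("side")["pixels"];cv2.imwrite("pics/p1.png",cv2.resize(S[150:330,240:440,::-1],(660,594)))
zb=np.array([-.53,-.0195,.848])
G=np.array([.4535,-.2411,.1318])-.030*zb; print("G",G)
go([G[0],G[1],.25])
E
```

```text
time: 17.08
ee_pos: [0.5656, 0.0827, 0.1445]
tool_rot: [1.0, 0.018, -0.0, 0.0]
ft_force: [-0.5, -0.2, 0.0]
opening: 0.997
gripper_force: 0.0
time: 17.7
ee_pos: [0.5665, 0.0827, 0.28]
tool_rot: [1.0, 0.018, 0.002, 0.0]
ft_force: [0.0, -0.0, 0.9]
opening: 1.0
gripper_force: 0.0
G [ 0.4694   -0.240515  0.10636 ]
tcp [0.5677 0.0827 0.283 ] yaw 2.09 tilt [ 0.008  0.    -1.   ] turn -0.001 units [-1.834  5.323  0.551] F [ 1.64 -0.38  3.55] open 0.997 gf 0.0 t 17.75
```

View pics/p1.png

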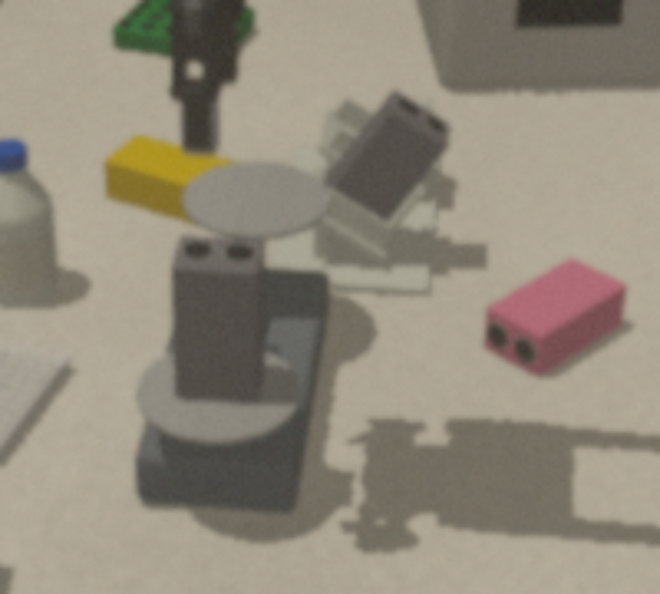

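The first adapter stands upright on the left pan, which is down: its foot is around crop (215,400). Now for the second one.

```bash
python3 -m jog '[[0,[-0.15,0.45,0],0],[0,[-0.3,0.85,0],0],[0,[-0.3,0.9,0],0],[0,[-0.3,0.9,0],0],[0,[-0.3,0.9,0],0]]'; python3 -m jog '[[0,[-0.3,0.85,0],0],[0,[-0.18,0.47,0.3],0],[0,[0,0,0.6],0],[0,[0,0,0],0],[0,[0,0,0],0]]';python3 -c "
from h import *
go([.4694,-.2405,.0874])"
```

```text
time: 18.38
ee_pos: [0.4925, -0.1616, 0.2763]
tool_rot: [1.0, 0.018, 0.0, 0.0]
ft_force: [1.2, 0.1, 0.8]
opening: 1.002
gripper_force: 0.0
time: 19.0
ee_pos: [0.4678, -0.2402, 0.2235]
tool_rot: [1.0, 0.018, 0.0, 0.0]
ft_force: [0.0, -0.3, -0.2]
opening: 1.002
gripper_force: 0.0
tcp [ 0.4678 -0.2402  0.2235] yaw 2.12 tilt [ 0.001  0.    -1.   ] turn 0.002 units [0.026 0.006 2.268] F [ 0.02 -0.25 -0.18] open 1.002 gf 0.0 t 19.0
```

```bash
python3 -m jog '[[0,[0.02,0.01,0.5],0],[0,[0,0,0.7],0],[0,[0,0,0.6],0],[0,[0,0,0.3],0],[0,[0,0,0.12],0]]'; python3 -m jog '[[0,[0,0,0],0],[255,[0,0,0],0],[255,[0,0,0],0],[255,[0,0,0],0],[255,[0,0,0],0]]' 40; python3 -m jog '[[255,[0,0,0],0],[255,[0,0,0],0],[255,[0,0,0],0],[255,[-0.15,0,-0.24],0],[255,[-0.15,0,-0.24],0]]' 40;python3 -c "
from h import *
go([.4694,-.2405,.0874])"
```

```text
time: 19.62
ee_pos: [0.4693, -0.2409, 0.0898]
tool_rot: [1.0, 0.019, 0.0, 0.0]
ft_force: [0.5, 0.7, -0.2]
opening: 0.995
gripper_force: 0.0
time: 20.25
ee_pos: [0.4691, -0.2411, 0.0903]
tool_rot: [1.0, 0.018, 0.0, 0.0]
ft_force: [-0.8, 1.0, 5.5]
opening: 0.463
gripper_force: 30.4
time: 20.88
ee_pos: [0.451, -0.2415, 0.1184]
tool_rot: [1.0, 0.018, 0.001, 0.0]
ft_force: [2.7, 0.0, -1.9]
opening: 0.465
gripper_force: 31.1
tcp [ 0.451  -0.2415  0.1184] yaw 2.09 tilt [ 0.001  0.    -1.   ] turn -0.001 units [ 0.306 -0.005  0.517] F [ 2.73  0.02 -1.94] open 0.465 gf 31.1 t 20.88
```

```bash
python3 -m jog '[[255,[-0.15,0,-0.24],0],[255,[-0.15,0,-0.24],0],[255,[-0.15,0,-0.24],0],[255,[-0.15,0,-0.24],0],[255,[0,0,0],0]]'; python3 -m jog '[[255,[-0.3,0.3,0],0],[255,[-0.5,0.5,0],0],[255,[-0.4,0.2,0],0],[255,[-0.13,0,0],0],[255,[0,0,0],0]]'; python3 - <<'E'
from h import *
from cell import snapshot,arm
F=[]
for i in range(12):
    s=snapshot("top"); F.append(arm.read_state()["ft_force"])
print("meanF",np.mean(F,0),np.std(F,0))
go([.334,-.30,.070])
E
```

```text
time: 21.5
ee_pos: [0.4147, -0.2435, 0.1773]
tool_rot: [1.0, 0.018, 0.001, 0.001]
ft_force: [0.3, -0.7, -2.1]
opening: 0.463
gripper_force: 31.1
time: 22.12
ee_pos: [0.337, -0.3053, 0.1754]
tool_rot: [1.0, 0.018, -0.0, -0.0]
ft_force: [0.7, 0.1, -2.1]
opening: 0.465
gripper_force: 31.5
meanF [-0.17261247  0.03057984 -2.27650789] [0.52164748 0.28626044 0.38573719]
tcp [ 0.3372 -0.3056  0.1758] yaw 2.1 tilt [ 0. -0. -1.] turn 0.0 units [-0.05  -0.096  1.763] F [ 0.01 -0.36 -1.94] open 0.465 gf 31.5 t 22.73
```

```bash
python3 -m jog '[[255,[0,0,0.4],0],[255,[0,0,0.6],0],[255,[0,0,0.5],0],[255,[0,0,0.25],0],[255,[0,0,0.05],0]]'; python3 -m jog '[[255,[0,0,0.05],0],[255,[0,0,0.04],0],[255,[0,0,0.04],0],[255,[0,0,0.02],0],[255,[0,0,0],0]]'; python3 -c "
from h import *
go([.334,-.30,.0623])"
```

```text
time: 23.35
ee_pos: [0.3368, -0.3054, 0.0672]
tool_rot: [1.0, 0.018, -0.0, -0.001]
ft_force: [-0.6, 1.1, -2.2]
opening: 0.467
gripper_force: 31.4
time: 23.98
ee_pos: [0.3379, -0.3068, 0.0624]
tool_rot: [1.0, 0.018, 0.0, 0.001]
ft_force: [-7.8, 6.6, 26.2]
opening: 0.465
gripper_force: 34.7
tcp [ 0.3379 -0.3068  0.0624] yaw 2.12 tilt [ 0.     0.001 -1.   ] turn 0.002 units [-0.06  -0.115  0.002] F [-7.78  6.64 26.19] open 0.465 gf 34.7 t 23.98
```

```bash
python3 -m jog '[[254,[0.06,0,-0.02],0],[254,[0.06,0,0],0],[254,[0.06,0,0],0],[254,[0.06,0,0],0],[254,[0.08,0,0.01],0]]'; python3 -m jog '[[253,[0.07,0,0.01],0],[253,[0.07,0,0.01],0],[253,[0.07,0,0.015],0],[253,[0.07,0,0.02],0],[253,[0.07,0,0.02],0]]'; python3 -m jog '[[253,[0.06,0,0.03],0],[253,[0.03,0,0.02],0],[253,[0,0,0.02],0],[253,[0,0,0],0],[253,[0,0,0],0]]'; python3 - <<'E'
from h import *
from cell import snapshot
go([.383,-.305,.058])
import cv2
b=snapshot("side")["pixels"][150:280,330:460,::-1];a=snapshot("top")["pixels"][210:340,365:495,::-1]
cv2.imwrite("pics/g5.png",np.hstack([cv2.resize(a,(400,400)),cv2.resize(b,(400,400))]))
E
```

```text
time: 24.6
ee_pos: [0.3576, -0.307, 0.0629]
tool_rot: [1.0, 0.018, 0.001, 0.002]
ft_force: [-5.4, 3.4, 19.8]
opening: 0.461
gripper_force: 37.2
time: 25.22
ee_pos: [0.3795, -0.3062, 0.0585]
tool_rot: [1.0, 0.018, 0.002, 0.002]
ft_force: [-0.6, 2.5, 16.3]
opening: 0.464
gripper_force: 38.7
time: 25.85
ee_pos: [0.3867, -0.3061, 0.0556]
tool_rot: [1.0, 0.018, 0.004, 0.002]
ft_force: [2.6, 5.7, 20.6]
opening: 0.469
gripper_force: 39.6
tcp [ 0.3867 -0.3061  0.0556] yaw 2.06 tilt [ 0.007  0.005 -1.   ] turn -0.004 units [-0.061 -0.021 -0.041] F [ 2.58  5.65 20.55] open 0.469 gf 39.6 t 25.85
```

View pics/g5.png

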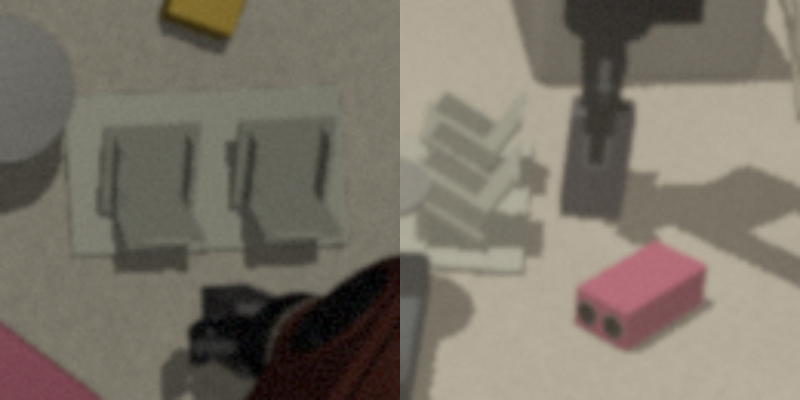

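Upright again. I'll release, regrip, lift, and carry it to the right pan.

```bash
python3 -m jog '[[90,[0,0,-0.04],0],[90,[0,0,0],0],[90,[0,0,0],0],[255,[0,0,0],0],[255,[0,0,0],0]]' 40; python3 -m jog '[[255,[0,0,0],0],[255,[0,0,0],0],[255,[0,0,0],0],[255,[0,0,0],0],[255,[0,0,0],0]]' 40; python3 -m jog '[[255,[0,0,-0.2],0],[255,[0,0,-0.5],0],[255,[0,0,-0.8],0],[255,[0,0,-0.8],0],[255,[0,0,-0.6],0]]' 40; python3 -c "
from h import *
go([.571,-.116,.25])"
```

```text
time: 26.58
ee_pos: [0.3825, -0.3041, 0.0529]
tool_rot: [1.0, 0.018, -0.0, -0.0]
ft_force: [0.0, -1.0, 0.3]
opening: 0.466
gripper_force: 39.5
time: 27.2
ee_pos: [0.3826, -0.3038, 0.0529]
tool_rot: [1.0, 0.018, -0.0, -0.0]
ft_force: [-0.1, 0.9, -2.3]
opening: 0.464
gripper_force: 39.7
time: 27.82
ee_pos: [0.3831, -0.3044, 0.2304]
tool_rot: [1.0, 0.018, 0.001, 0.001]
ft_force: [1.4, -1.0, -2.1]
opening: 0.463
gripper_force: 40.1
tcp [ 0.3831 -0.3044  0.2304] yaw 2.09 tilt [ 0.002  0.002 -1.   ] turn -0.001 units [ 3.245 -3.023 -0.327] F [ 1.43 -1.03 -2.14] open 0.463 gf 40.1 t 27.82
```

```bash
python3 -m jog '[[255,[0.3,-0.28,-0.3],0],[255,[0.6,-0.56,0],0],[255,[0.7,-0.65,0],0],[255,[0.7,-0.65,0],0],[255,[0.5,-0.47,0],0]]'; python3 -m jog '[[255,[0.3,-0.28,0],0],[255,[0.12,-0.13,0],0],[255,[0,0,0],0],[255,[0,0,0.4],0],[255,[0,0,0.4],0]]'; python3 -c "
from h import *
go([.570,-.116,.174])"
```

```text
time: 28.45
ee_pos: [0.5462, -0.1394, 0.246]
tool_rot: [1.0, 0.019, 0.0, -0.0]
ft_force: [0.8, -0.2, -1.5]
opening: 0.465
gripper_force: 40.2
time: 29.08
ee_pos: [0.5687, -0.1172, 0.1972]
tool_rot: [1.0, 0.018, 0.0, 0.0]
ft_force: [0.3, -0.4, -2.2]
opening: 0.461
gripper_force: 40.2
tcp [ 0.5687 -0.1172  0.1972] yaw 2.01 tilt [ 0.001  0.001 -1.   ] turn -0.009 units [ 0.023 -0.02   0.387] F [ 0.3  -0.44 -2.23] open 0.461 gf 40.2 t 29.07
```

```bash
python3 -m jog '[[255,[0.02,-0.02,0.15],0],[255,[0,0,0.1],0],[255,[0,0,0.06],0],[255,[0,0,0.03],0],[255,[0,0,0],0]]'; python3 -m jog '[[255,[0,0,0.02],0],[255,[0,0,0.02],0],[255,[0,0,0.01],0],[255,[0,0,0],0],[255,[0,0,0],0]]'; python3 -c "
from h import *
go([.570,-.116,.174])"
```

```text
time: 29.7
ee_pos: [0.5705, -0.1148, 0.1771]
tool_rot: [1.0, 0.018, 0.0, 0.0]
ft_force: [0.4, 0.2, -2.6]
opening: 0.466
gripper_force: 40.1
time: 30.32
ee_pos: [0.5704, -0.1147, 0.1739]
tool_rot: [1.0, 0.018, 0.0, 0.0]
ft_force: [-0.8, 0.6, -0.5]
opening: 0.466
gripper_force: 40.3
tcp [ 0.5704 -0.1147  0.1739] yaw 2.09 tilt [ 0.  0. -1.] turn -0.001 units [-0.007  0.021 -0.002] F [-0.79  0.57 -0.48] open 0.466 gf 40.3 t 30.32
```

Contact is as predicted, with about 2 N already carried by the pan. Releasing.

```bash
python3 -m jog '[[255,[0,0,0.01],0],[255,[0,0,0],0],[150,[0,0,0],0],[100,[0,0,0],0],[0,[0,0,0],0]]'; python3 -m jog '[[0,[0,0,0],0],[0,[0,0,0],0],[0,[0,0,-0.2],0],[0,[0,0,-0.5],0],[0,[0,0,-0.7],0]]';python3 -m jog '[[0,[0,0,-0.6],0],[0,[0,0,0],0],[0,[0,0,0],0],[0,[0,0,0],0],[0,[0,0,0],0]]'; python3 -m jog '[[0,[0,0,0],0],[0,[0,0,0],0],[0,[0,0,0],0],[0,[0,0,0],0],[0,[0,0,0],0]]'; python3 - <<'E'
from h import *
from cell import snapshot
import cv2
go([.5657,.0826,.28])
a=snapshot("top");b=snapshot("side")
A=cv2.resize(a["pixels"][200:300,140:400,::-1],(800,308));B=cv2.resize(b["pixels"][170:310,220:440,::-1],(440,280))
C=cv2.resize(a["pixels"][215:300,140:220,::-1],(300,280),interpolation=2)
cv2.imwrite("pics/p2.png",np.vstack([A,np.hstack([B,np.zeros((280,60,3),np.uint8),C])]))
import pickle;pickle.dump(dict(top=a,side=b),open("s1.pkl","wb"))
E
```

```text
time: 30.95
ee_pos: [0.5705, -0.1148, 0.1731]
tool_rot: [1.0, 0.018, 0.0, 0.0]
ft_force: [-0.1, 0.2, -0.2]
opening: 0.8
gripper_force: 0.0
time: 31.58
ee_pos: [0.5697, -0.1145, 0.2576]
tool_rot: [1.0, 0.018, -0.001, -0.0]
ft_force: [0.4, -0.4, 0.6]
opening: 1.004
gripper_force: 0.0
time: 32.2
ee_pos: [0.5698, -0.1145, 0.2918]
tool_rot: [1.0, 0.018, -0.001, -0.0]
ft_force: [-0.4, 0.4, -0.1]
opening: 1.0
gripper_force: 0.0
time: 32.83
ee_pos: [0.5703, -0.1147, 0.2931]
tool_rot: [1.0, 0.018, 0.0, 0.0]
ft_force: [-0.8, 0.1, 0.7]
opening: 0.998
gripper_force: 0.0
tcp [ 0.5703 -0.1147  0.2931] yaw 2.09 tilt [ 0.  0. -1.] turn -0.001 units [ 0.043 -3.289  0.219] F [-0.76  0.11  0.68] open 0.998 gf 0.0 t 32.83
```

View pics/p2.png

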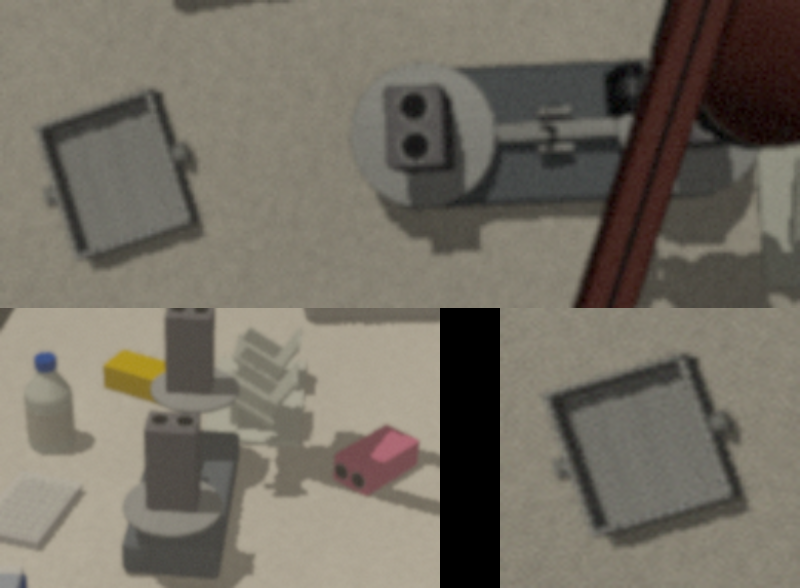

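The beam rests left-down, so the first adapter (left pan) is heavier, which agrees with the wrist force (3.9 N against 2.2 N). Both stand upright. The bucket rim corners average to about pixel (179.1,257.0).

```bash
python3 -c "
from h import *
import pickle
T=pickle.load(open('s1.pkl','rb'))['top']
print('block',plane(T,(274.9,240.6),.194),'bucket',plane(T,(179.1,257.0),.036))"
python3 -m jog '[[0,[0,-0.5,0],0],[0,[0.04,-0.8,0],0],[0,[0,-0.8,0],0],[0,[0,-0.7,0],0],[0,[0,-0.4,0],0]]'; python3 -m jog '[[0,[0,-0.09,0.2],0],[0,[0,0,0.4],0],[0,[0,0,0],0],[0,[0,0,0],0],[0,[0,0,0],0]]'; python3 -c "
from h import *
go([.5657,.0826,.1452])"
```

```text
block [0.56107509 0.08080734 0.194     ] bucket [0.53529345 0.32863256 0.036     ]
time: 33.55
ee_pos: [0.5655, 0.0793, 0.2932]
tool_rot: [1.0, 0.019, 0.0, -0.0]
ft_force: [-0.2, 0.3, -0.3]
opening: 1.001
gripper_force: 0.0
time: 34.17
ee_pos: [0.5662, 0.0821, 0.2582]
tool_rot: [1.0, 0.018, 0.001, 0.0]
ft_force: [-0.4, 0.3, -0.1]
opening: 0.995
gripper_force: 0.0
tcp [0.5662 0.0821 0.2582] yaw 2.04 tilt [ 0.002  0.    -1.   ] turn -0.006 units [-0.008 -0.008  1.883] F [-0.41  0.33 -0.12] open 0.995 gf 0.0 t 34.17
```

```bash
python3 -m jog '[[0,[-0.01,-0.01,0.4],0],[0,[0,0,0.6],0],[0,[0,0,0.5],0],[0,[0,0,0.25],0],[0,[0,0,0.1],0]]'; python3 -m jog '[[0,[0,0,0],0],[180,[0,0,0],0],[255,[0,0,0],0],[255,[0,0,0],0],[255,[0,0,0],0]]' 40;python3 -m jog '[[255,[0,0,0],0],[255,[0,0,0],0],[255,[0,0,0],0],[255,[0,0,0],0],[255,[0,0,-0.02],0]]' 40; python3 -c "
from h import *
go([.5657,.0826,.1452])"
```

```text
time: 34.8
ee_pos: [0.5651, 0.0831, 0.146]
tool_rot: [1.0, 0.018, -0.0, 0.0]
ft_force: [-1.0, 0.1, -0.3]
opening: 1.001
gripper_force: 0.0
time: 35.42
ee_pos: [0.5654, 0.0832, 0.1468]
tool_rot: [1.0, 0.018, 0.001, 0.0]
ft_force: [-0.7, -0.1, 3.9]
opening: 0.461
gripper_force: 44.9
time: 36.05
ee_pos: [0.5651, 0.0832, 0.1472]
tool_rot: [1.0, 0.018, 0.0, -0.0]
ft_force: [1.3, -0.2, -0.9]
opening: 0.465
gripper_force: 44.6
tcp [0.5651 0.0832 0.1472] yaw 2.08 tilt [ 0. -0. -1.] turn -0.002 units [0.01  0.011 0.033] F [ 1.32 -0.19 -0.93] open 0.465 gf 44.6 t 36.05
```

```bash
python3 -m jog '[[255,[0,0,-0.03],0],[255,[0,0,-0.04],0],[255,[0,0,-0.04],0],[255,[0,0,-0.04],0],[255,[0,0,-0.04],0]]';python3 -m jog '[[255,[0,0,-0.04],0],[255,[0,0,-0.04],0],[255,[0,0,-0.04],0],[255,[0,0,-0.04],0],[255,[0,0,-0.04],0]]';python3 -m jog '[[255,[0,0,-0.04],0],[255,[0,0,-0.04],0],[255,[0,0,-0.04],0],[255,[0,0,-0.03],0],[255,[0,0,-0.03],0]]';python3 -m jog '[[255,[0,0,-0.1],0],[255,[0,0,-0.3],0],[255,[0,0,-0.5],0],[255,[0,0,-0.4],0],[255,[0,0,0],0]]'; python3 -c "
from h import *
go([.540,.329,.24])"
```

```text
time: 36.67
ee_pos: [0.5647, 0.0833, 0.1587]
tool_rot: [1.0, 0.018, -0.0, -0.0]
ft_force: [1.2, -0.2, -0.9]
opening: 0.461
gripper_force: 44.6
time: 37.3
ee_pos: [0.5648, 0.0833, 0.1707]
tool_rot: [1.0, 0.018, -0.0, -0.0]
ft_force: [-0.3, 0.4, -1.1]
opening: 0.461
gripper_force: 44.5
time: 37.92
ee_pos: [0.5648, 0.0831, 0.1814]
tool_rot: [1.0, 0.018, -0.0, 0.0]
ft_force: [-0.0, -0.1, -4.3]
opening: 0.461
gripper_force: 44.2
time: 38.55
ee_pos: [0.5668, 0.0833, 0.2634]
tool_rot: [1.0, 0.018, 0.003, 0.0]
ft_force: [0.6, 0.6, -2.6]
opening: 0.463
gripper_force: 44.5
tcp [0.5668 0.0833 0.2634] yaw 2.09 tilt [ 0.007  0.    -1.   ] turn -0.001 units [-0.296 -4.109  0.391] F [ 0.59  0.6  -2.63] open 0.463 gf 44.5 t 38.55
```

```bash
python3 -m jog '[[255,[-0.05,-0.5,0],0],[255,[-0.05,-0.8,0],0],[255,[-0.05,-0.8,0],0],[255,[-0.05,-0.8,0],0],[255,[-0.05,-0.75,0],0]]'; python3 -m jog '[[255,[-0.04,-0.45,0],0],[255,[0,0,0],-0.5],[255,[0,0,0],-0.6],[255,[0,0,0],-0.5],[255,[0,0,0],0]]'; python3 -m jog '[[255,[0,0,0.4],0],[255,[0,0,0.6],0],[255,[0,0,0.6],0],[255,[0,0,0.4],0],[255,[0,0,0],0]]'; python3 -c "
from h import *
go([.5395,.330,.0615],18)"
```

```text
time: 39.17
ee_pos: [0.5411, 0.3029, 0.2584]
tool_rot: [1.0, 0.018, -0.001, 0.0]
ft_force: [-0.2, -0.5, -4.0]
opening: 0.464
gripper_force: 44.4
time: 39.8
ee_pos: [0.5381, 0.3283, 0.2583]
tool_rot: [0.988, 0.157, -0.001, 0.0]
ft_force: [0.0, -0.1, -3.6]
opening: 0.464
gripper_force: 44.3
time: 40.42
ee_pos: [0.5364, 0.3274, 0.1362]
tool_rot: [0.988, 0.156, -0.003, 0.001]
ft_force: [0.1, -0.1, -3.5]
opening: 0.463
gripper_force: 44.1
tcp [0.5364 0.3274 0.1362] yaw 17.99 tilt [-0.006  0.001 -1.   ] turn -0.001 units [ 0.062 -0.026  1.245] F [ 0.1  -0.09 -3.48] open 0.463 gf 44.1 t 40.42
```

```bash
python3 -m jog '[[255,[0.06,-0.02,0.3],0],[255,[0,0,0.35],0],[255,[0,0,0.25],0],[255,[0,0,0.15],0],[255,[0,0,0.05],0]]'; python3 -m jog '[[255,[0,0,0.03],0],[255,[0,0,0.02],0],[255,[0,0,0.02],0],[255,[0,0,0],0],[255,[0,0,0],0]]'; python3 -c "
from h import *
go([.5395,.330,.0615],18)"
```

```text
time: 41.05
ee_pos: [0.5412, 0.3305, 0.0726]
tool_rot: [0.988, 0.157, -0.001, 0.0]
ft_force: [-0.5, 0.3, -3.6]
opening: 0.465
gripper_force: 44.3
time: 41.68
ee_pos: [0.5417, 0.3307, 0.0695]
tool_rot: [0.988, 0.157, 0.0, -0.0]
ft_force: [-0.0, 0.3, -4.5]
opening: 0.457
gripper_force: 44.3
tcp [0.5417 0.3307 0.0695] yaw 18.09 tilt [ 0. -0. -1.] turn 0.009 units [-0.039  0.     0.133] F [-0.03  0.31 -4.46] open 0.457 gf 44.3 t 41.67
```

```bash
python3 -m jog '[[255,[-0.03,0,0.03],0],[255,[0,0,0.03],0],[255,[0,0,0.03],0],[255,[0,0,0.02],0],[255,[0,0,0],0]]'; python3 -m jog '[[255,[0,0,0.01],0],[255,[0,0,0.01],0],[255,[0,0,0],0],[255,[0,0,0],0],[255,[0,0,0],0]]'; python3 -c "
from h import *
go([.5395,.330,.0615],18)"
```

```text
time: 42.3
ee_pos: [0.5398, 0.3301, 0.0625]
tool_rot: [0.988, 0.157, -0.0, 0.0]
ft_force: [-0.3, -0.0, -3.2]
opening: 0.461
gripper_force: 44.3
time: 42.92
ee_pos: [0.5401, 0.3302, 0.062]
tool_rot: [0.988, 0.157, 0.0, -0.0]
ft_force: [-1.9, -1.3, 1.8]
opening: 0.462
gripper_force: 44.9
tcp [0.5401 0.3302 0.062 ] yaw 18.09 tilt [ 0.  0. -1.] turn 0.009 units [-0.01  -0.     0.008] F [-1.92 -1.3   1.8 ] open 0.462 gf 44.9 t 42.92
```

Floor contact is at the expected height. Releasing and backing off.

```bash
python3 -m jog '[[255,[0,0,0.01],0],[150,[0,0,0],0],[100,[0,0,0],0],[0,[0,0,0],0],[0,[0,0,0],0]]'; python3 -m jog '[[0,[0,0,0],0],[0,[0,0,-0.1],0],[0,[0,0,-0.4],0],[0,[0,0,-0.7],0],[0,[0,0,-0.8],0]]';python3 -m jog '[[0,[0,0,-0.6],0],[0,[-0.8,0,0],0],[0,[-0.8,0,0],0],[0,[0,0,0],0],[0,[0,0,0],0]]'; python3 - <<'E'
from h import *
from cell import snapshot
import cv2
go([.5657,.0826,.28])
a=snapshot("top");b=snapshot("side")
A=cv2.resize(a["pixels"][140:300,140:400,::-1],(480,295));B=cv2.resize(b["pixels"][170:420,170:440,::-1],(320,295))
C=cv2.resize(a["pixels"][215:300,140:220,::-1],(300,280),interpolation=2)
D=cv2.resize(b["pixels"][170:410,240:360,::-1],(140,280))
E=cv2.resize(b["pixels"][310:410,250:350,::-1],(360,280))
cv2.imwrite("pics/p3.png",np.vstack([np.hstack([A,B]),np.hstack([C,D,E])]))
E
```

```text
time: 43.55
ee_pos: [0.54, 0.3302, 0.0608]
tool_rot: [0.988, 0.157, 0.0, -0.0]
ft_force: [-0.2, 0.6, -0.7]
opening: 0.993
gripper_force: 0.0
time: 44.18
ee_pos: [0.5394, 0.3299, 0.1817]
tool_rot: [0.988, 0.157, -0.001, 0.0]
ft_force: [0.9, 0.3, 0.2]
opening: 1.006
gripper_force: 0.0
time: 44.8
ee_pos: [0.4494, 0.3007, 0.2179]
tool_rot: [0.988, 0.157, 0.001, -0.0]
ft_force: [1.2, -0.0, 0.1]
opening: 0.997
gripper_force: 0.0
tcp [0.4494 0.3007 0.2179] yaw 18.09 tilt [ 0.002 -0.    -1.   ] turn 1.599 units [ 1.804  3.703 -1.035] F [ 1.18 -0.    0.06] open 0.997 gf 0.0 t 44.8
```

View pics/p3.png

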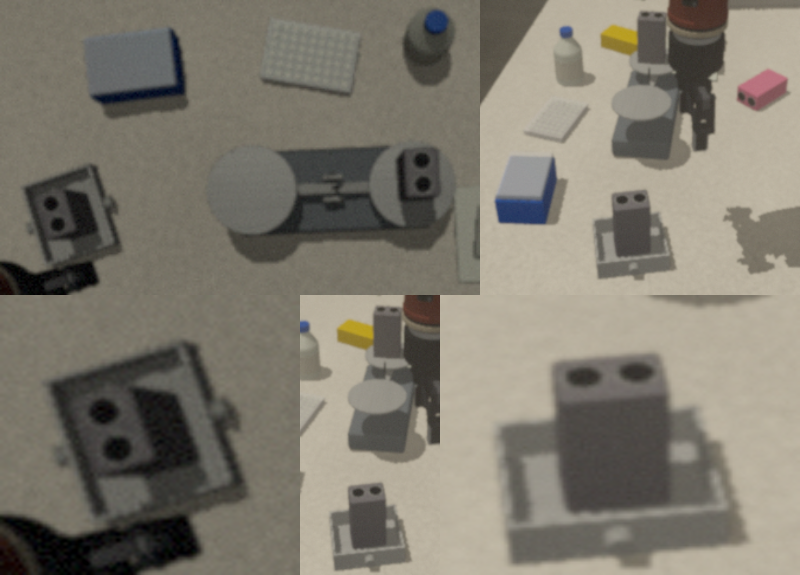

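The heavier adapter stands upright on the bucket floor, clear of the walls. The lighter one is upright on the right pan, and the bystanders haven't moved.

```bash
python3 -c "
from cell import workorder
print(workorder.finish_job())"
```

```text
the job is handed in; nothing more can be done
None
```

The job is handed in: the balance tipped left, so the heavier adapter now stands upright on the bucket floor and the lighter one stands on the right pan. Each was first pivoted upright on the bench because the tool can't tilt, and the microplate, bottle and tip box weren't touched.

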